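Lock the bayonet lid on the red topping canister

TASK

Close the red-collared topping canister with the red-handled bayonet lid: set the lid in the mouth with its two lugs through the two gaps in the collar, push it down against the sprung plate, and turn it clockwise (seen from above) about a quarter turn to its stop, so that it stays locked flat under the collar when you let go. The canister with the green collar stays open.

Things in the scene. Friction and masses are not known exactly. Their poses are not given: they have to be found in the camera images.
- lid_center (a point): Loose lid, 0.2 kg, 50 mm high over all: white disc, 74 mm in diameter, 14 mm thick, with two red lugs at opposite sides of its edge, 108 mm tip to tip, each 18 mm wide, filling the lowest 8 mm. It starts flat on the worktop, handle up. Point on the lid's axis, 25 mm above its underside; z up, x through both lugs; a half turn makes no difference.
- lid_handle (a point): The lid's red bar handle, upright across the disc along x, in line with the lugs: 60 mm long, 16 mm thick (y), from the disc's top (14 mm above the lid's underside) to 50 mm. Grip it across its thickness. Point at the bar's middle, 32 mm above the lid's underside; axes as the lid's.
- red_canister_mouth (a point): Fixed steel canister with red collar, 132 mm wide, 90 mm high (its twin has a green collar). Point on its axis, level with the collar's top. The collar's 6 mm thick rim overhangs inward to radius 44 mm but for two gaps, 56 degrees wide, centred on this point's +x and -x, each with a white stripe outside. Under the rim lugs turn clockwise 80 degrees to a stop; the other way is blocked.
- red_canister_plate_top (a point): Aluminium plate on a spring in the red canister, 82 mm wide; point at its top centre, 10 mm below the collar's top until pressed. It yields from 6 N, takes 11 N at 8 mm and 14 N at its 12 mm limit. A lid set on it is 4 mm too high to turn; pushed 6 to 12 mm down it turns. Let go after the turn, it lifts the lugs against the rim's underside and the disc's top is level with the collar's top.
There are look-alikes about, which are no part of the job. Leave any purple look-alike of the part that bears red_canister_mouth alone.

How it is judged:
On the way:
1. the lid is pushed down in the red canister's mouth with its lugs in the gaps (horizontal distance between lid_center and red_canister_mouth below 0.012 m and z of lid_center in the frame of red_canister_mouth below 0.012 m and angle between the x axis of lid_center and the x axis of red_canister_mouth, either way round below 0.5 rad), for 0.05 s.
At the end, for the whole second after the job is handed in: The lid is in the red-collared canister's mouth, within 12 mm of its axis, flat within 6 degrees, turned at least 60 degrees from the gaps, its lugs held under the collar's rim (disc level with the collar's top within about 3 mm) and at rest (horizontal distance between lid_center and red_canister_mouth below 0.012 m and z of lid_center in the frame of red_canister_mouth between 0.006 and 0.0135 m and angle between the x axis of lid_center and the x axis of red_canister_mouth, either way round above 1.05 rad and angle between lid_center's own z axis and vertical below 0.1 rad); the robot touches nothing.
It also fails if it takes over 38 s, if anything falls off the work surface, if the arm or the gripper's body presses on something with over 40 N, if the wrist force passes 120 N, or if a joint passes its speed limit or range.

ROBOT

A 7-joint arm with a two-finger parallel gripper is mounted at the origin on a cart in front of the work surface, level with it; the furniture and walls round the work are solid. World frame = base frame: x ahead of the robot, y to its left, z up, the work surface at z = 0. Lengths are in m, angles in rad, forces in N, time in s.
With the tool pointing down it reaches from about 0.425 to 0.925 m from the base axis. Payload 6.8 kg.
Tool frame: the origin (TCP) lies on the centre line of the jaws, within the pads' length; the fingertips stand 25 mm ahead of it and the grasp point (between the pads) lies 6 mm ahead of it; z points along the fingers, y is the line along which they close (so a half turn about z gives the same grasp; the last joint's range is limited). The gripper opens to 85 mm and grips with 20 to 120 N. Pads are 22 mm wide; open, the fingers measure 114 mm over their backs; the gripper's body (76 mm by 85 mm) begins 54 mm behind the grasp point. The pads swing forward as they close: fully open they stand 13 mm farther back than shut.
Start: joints at [-1.244, 0.477, 0.022, 1.555, -0.011, 1.109, -0.083], TCP at [0.284, 0.612, 0.256] pointing down, gripper open.
Joint ranges: [-2.96, 2.96], [-0.34, 2.1], [-1.41, 1.46], [0.24, 2.44], [-1.37, 4.51], [0.17, 1.92], [-2.96, 2.96]. Speed limits (rad/s): [2.39, 2.39, 3.14, 3.14, 3.14, 3.14, 3.14].

INTERFACE

Orientations are given as a rotation vector (axis times angle).
In Python, from bench import telemetry, grab_frame, job gives the robot as it stands.
- The arm moves only by the tool apply_moves, never from a script. Its argument "rows" is a list of rows, each a list of 2 entries, a list of its own where there are three numbers: the shift along the tool's x, y, z each as a share of 250 mm, from -1 to 1, then the turn, a rotation vector about the tool's x, y, z each as a share of pi rad, from -1 to 1. A call has 1 to 10 rows; each row is the pose to reach, as a shift and turn from the pose commanded when the call began, along the tool's axes at that moment, turning the shorter way round; what a row does not reach only later rows make up. A row lasts 1/8 s, in which the tool goes at most 62.5 mm and 10.7 degrees, less where a joint would pass 70% of its speed; a pose out of reach is approached as far as the arm can. A call with a number of a shift or a turn outside -1 to 1 is refused whole. A call with a gripper value outside its range is refused whole. "jaw" is the gripper's target within -1 to 1 (fully open at 1, half-way at 0, shut at -1), set as the call begins (left out, the last holds). The fingers move at their own pace and stop on an object; "newtons" is the grip in N (left out, the last holds). Time passes only in rows, so rows that repeat a pose let the fingers close. It gives the time, the measured TCP pose, the force, the opening and the grip force at its end, in the units of the state.
- telemetry.get_obs(): the state, without advancing time (a new reading comes with each control period).
- grab_frame(name): name is "scene" or "side" or "wrist"; returns a dict with "frame" (384x512x3 uint8, red, green, blue), "vertical_fov" (degrees; the focal length in pixels is half the picture's height over the tangent of half this angle, whatever the lens; pixels are square), "cx", "cy" (the principal point, pixels), "k1" (the pictures are not rectified: a ray, as slopes to the right and down, at radius r is drawn at 1 + k1 r^2 times it, then the intrinsics apply), "origin" and "attitude" of the camera in the world. Camera axes: x right, y up, looking along -z (the intrinsics and any distortion apply to the point x, -y, -z); pixel columns grow to the right and rows downward; lengths in m; the calibration is good to about 2 mm. A picture is of the moment at which its call begins. There is no depth.
- job.hand_in(): hands the job in; it is judged then, once.
The state is a dict: "clock": time; "joints": joint angles; "qvel": joint speeds; "tau": joint torques, N m; "tcp_pos": TCP position; "orientation": TCP orientation; "contact_force": force on the tool from outside, world axes, zero at the start; "moment": the same for the moment, N m; "grip_width": finger opening in m; "gripper_force": force on a finger pad.
Only numpy, scipy, OpenCV 4.12 (cv2) and the standard library are available. Lean on these libraries where they do the work, as an engineer would, in place of code of your own. Each camera call takes 0.05 s, during which the arm holds its last target. There are 200 camera calls.

## Working session

There is one attempt and no reset: what is moved stays moved. The work goes in short steps, Python scripts to look and compute and a tool call to move; the robot and the scene stay as the last step left them, time stands still between calls to the robot, and variables do not carry over. Pictures are saved under pics/ and viewed, at most 10 in all, crops included, and the job is handed in when it is done.

Besides the shell and the picture viewer there is one more tool, called after ">>>" in YAML: its name, and indented under it one key for each argument. apply_moves: Moves the arm, as the interface text tells. Its arguments: {"type":"object","properties":{"rows":{"type":"array"},"jaw":{"type":"number"},"newtons":{"type":"number"}},"required":["rows"]}

```bash
mkdir -p pics
cat > h.py <<'E'
import numpy as np, cv2
from scipy.spatial.transform import Rotation as R
def cam(g):
    f=192/np.tan(np.radians(g["vertical_fov"])/2)
    a=np.array(g["attitude"],float)
    M=a if a.shape==(3,3) else (R.from_rotvec(a).as_matrix() if a.size==3 else None)
    return f,M,np.array(g["origin"],float)
def ray(g,u,v):
    f,M,o=cam(g); d=np.array([(u-g["cx"])/f,(v-g["cy"])/f]); s=d.copy()
    for _ in range(30): s=d/(1+g["k1"]*(s@s))
    r=M@np.array([s[0],-s[1],-1]); return o,r
def onz(g,u,v,z):
    o,r=ray(g,u,v); return o+r*(z-o[2])/r[2]
def proj(g,P):
    f,M,o=cam(g); c=M.T@(np.array(P)-o); s=np.array([c[0],-c[1]])/-c[2]; s=s*(1+g["k1"]*(s@s))
    return s[0]*f+g["cx"],s[1]*f+g["cy"]
def tri(L):
    A=np.zeros((3,3));b=np.zeros(3)
    for o,r in L:
        r=r/np.linalg.norm(r);P=np.eye(3)-np.outer(r,r);A+=P;b+=P@o
    return np.linalg.solve(A,b)
E
python3 - <<'E'
from bench import telemetry, grab_frame, job
import cv2,pickle,numpy as np
G={n:grab_frame(n) for n in("scene","side","wrist")}
pickle.dump(G,open("g0.pkl","wb"))
for n in G: print(n,{k:v for k,v in G[n].items() if k!="frame"})
print(telemetry.get_obs())
im=np.vstack([np.hstack([G["scene"]["frame"],G["side"]["frame"]]),np.hstack([G["wrist"]["frame"],0*G["side"]["frame"]])])[:,:,::-1]
cv2.imwrite("pics/s.png",cv2.resize(G["scene"]["frame"][:,:,::-1],(800,600)))
cv2.imwrite("pics/d.png",cv2.resize(G["side"]["frame"][:,:,::-1],(800,600)))
cv2.imwrite("pics/w.png",G["wrist"]["frame"][:,:,::-1])
E
```

```text
scene {'vertical_fov': 48.235628626472796, 'cx': 256.44367379127715, 'cy': 190.95042011240176, 'k1': -0.11026372044214947, 'origin': array([0.00887954, 0.45328031, 0.46969783]), 'attitude': array([ 0.53054813, -1.27875319, -2.09788697])}
side {'vertical_fov': 54.13065825707965, 'cx': 257.67642590354205, 'cy': 194.1129909934865, 'k1': -0.026955837275921105, 'origin': array([0.42723909, 0.65124982, 0.63792873]), 'attitude': array([ 0.12353176, -1.35599545, -2.69928997])}
wrist {'vertical_fov': 71.03990813377688, 'cx': 259.0385411523526, 'cy': 187.18465616130356, 'k1': -0.031019936217260714, 'origin': array([0.21832142, 0.64288523, 0.3732027 ]), 'attitude': array([-0.25764258, -0.16221968,  1.12769079])}
{'clock': 0.15, 'joints': array([-1.24411646,  0.47761358,  0.02234249,  1.55620196, -0.01149466,
        1.10932887, -0.08309008]), 'qvel': array([-6.47263060e-04, -1.74048550e-03, -3.66010543e-04, -2.33622331e-03,
        8.92225771e-05,  4.72758976e-04, -9.85302829e-04]), 'tau': array([ 1.89670311e-03, -5.96925116e+01,  1.60956915e+00, -2.81491435e+01,
        1.25999789e-02,  6.49590816e-03,  2.54139331e-05]), 'tcp_pos': array([0.28414153, 0.61181565, 0.25555617]), 'orientation': array([-6.77487307e-01, -3.06746074e+00,  2.21252477e-03]), 'contact_force': array([-0.15103839, -0.72503732,  0.18397656]), 'moment': array([ 0.01954866, -0.04496788, -0.03955299]), 'gripper_force': 0.0, 'grip_width': 0.08523819304961744}
```

View pics/s.png

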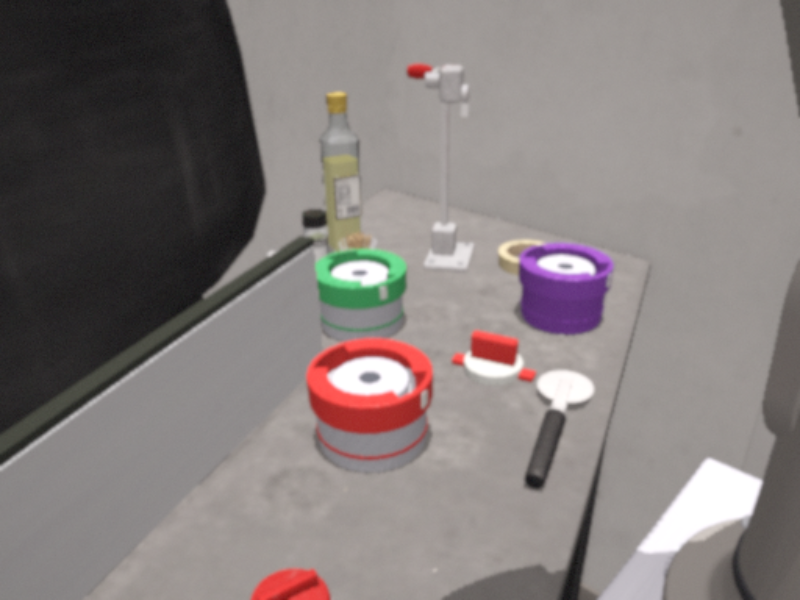

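View pics/d.png

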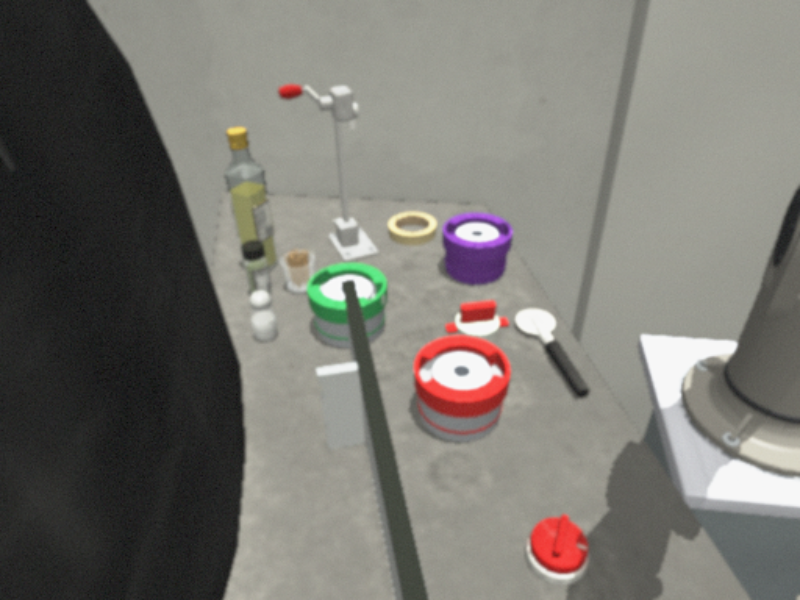

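Scene (800×600 picture): red canister at (370,385), green one at (360,290), purple look-alike at (565,285). The white disc with two red lugs and a red bar at (493,360) is the bayonet lid. The all-red knob lid at (290,590) has no lugs, so it is a decoy. In the side view the lid is at (478,318) and the red canister at (462,385).

Run:
```python
import pickle; from h import *
G=pickle.load(open("g0.pkl","rb")); k=512/800
S,D=G["scene"],G["side"]
def t(n,a,b):
    a=(a[0]*k,a[1]*k);b=(b[0]*k,b[1]*k)
    p=tri([ray(S,*a),ray(D,*b)]); print(n,p.round(4),np.round(np.array(proj(S,p))/k-np.array(a)/k,1))
t("handle top mid",(496,338),(478,304))
t("canister plate hub",(370,377),(461,371))
t("hub purple",(565,267),(477,234))
t("hub green",(360,273),(349,287))
t("lug R scene",(528,375),(505,323)); t("lug L",(458,359),(451,328))
for n,g,u,v in(("stripe S",S,424,398),("lid S lugA",S,458,359),("lid S lugB",S,528,375),("lid D lugA",D,451,328),("lid D lugB",D,505,323)):
    print(n,onz(g,u*k,v*k,0.08 if "stripe" in n else .004).round(4))
c=np.vstack([cv2.resize(S["frame"][190:310,180:350],(680,480),interpolation=2),])
c2=cv2.resize(D["frame"][180:290,250:390],(680,534),interpolation=2)
cv2.imwrite("pics/c1.png",c[:,:,::-1]);cv2.imwrite("pics/c2.png",c2[:,:,::-1])
```

```text
handle top mid [ 0.4257 -0.1528  0.0438] [-0.   0.1]
canister plate hub [0.4429 0.0506 0.0781] [-0.4  0.8]
hub purple [ 0.4364 -0.3312  0.0774] [-0.2  0.4]
hub green [ 0.6395 -0.1239  0.0806] [ 0.3 -0.6]
lug R scene [ 0.3773 -0.1558  0.0065] [-0.5  1. ]
lug L [ 0.4685 -0.1311  0.0052] [-0.1  0.2]
stripe S [0.3741 0.042  0.08  ]
lid S lugA [ 0.4699 -0.133   0.004 ]
lid S lugB [ 0.3801 -0.1613  0.004 ]
lid D lugA [ 0.4686 -0.1323  0.004 ]
lid D lugB [ 0.3772 -0.1568  0.004 ]
```

View pics/c1.png

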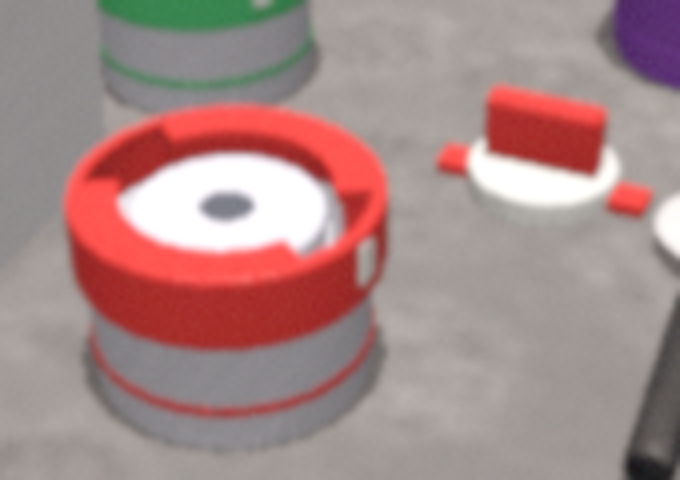

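View pics/w.png

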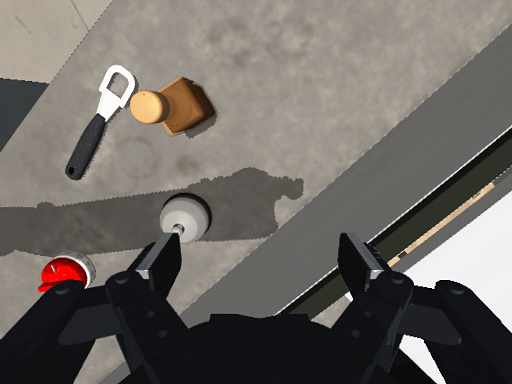

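Crop confirms: bar-handled lid with lugs (540,150), red canister gaps at upper left (115,160) and at lower right (330,225) by the white stripe (367,262). The wrist view only shows the decoy area. Next is moving over lid and canister.

```bash
cat >> h.py <<'E'
def plan(xy_z,ang=None):
    "shares from the measured pose to a tool-down pose; ang = world angle of tool x, deg"
    from bench import telemetry
    o=telemetry.get_obs(); T=R.from_rotvec(o["orientation"]); s=T.inv().apply(np.array(xy_z)-o["tcp_pos"])/.25
    x=T.apply([1,0,0]); a=np.degrees(np.arctan2(x[1],x[0]))
    if ang is None: ang=a
    c,q=np.cos(np.radians(ang)),np.sin(np.radians(ang))
    D=R.from_matrix(np.array([[c,q,0],[q,-c,0],[0,0,-1]]))
    print("t",o["clock"],"ang",a.round(2),"tcp",o["tcp_pos"].round(4),"shift",s.round(4),"turn",((T.inv()*D).as_rotvec()/np.pi).round(4),"F",o["contact_force"].round(1),"w",round(o["grip_width"],4),"q",o["joints"].round(2))
E
python3 - <<'E'
import pickle; from h import *
G=pickle.load(open("g0.pkl","rb")); k=512/800
S,D=G["scene"],G["side"]
print(tri([ray(S,310*k,240*k),ray(D,349*k,287*k)]))
f,M,o=cam(G["wrist"]); print(-M[:,2], M[:,0])
plan([.36,.28,.27],190)
E
```

```text
[ 0.60780262 -0.01252598  0.16728703]
[ 0.25725439 -0.121396   -0.95868827] [ 0.42151412  0.90682021 -0.00171901]
t 0.15 ang 155.09 tcp [0.2841 0.6118 0.2556] shift [-0.8342 -1.0761 -0.0562] turn [-4.000e-04 -1.000e-04 -1.939e-01] F [-0.2 -0.7  0.2] w 0.0852 q [-1.24  0.48  0.02  1.56 -0.01  1.11 -0.08]
```

>>> apply_moves:
  rows:
    - [[-0.75,-0.97,-0.05],[0,0,-0.19]]
    - [[-0.75,-0.97,-0.05],[0,0,-0.19]]
    - [[-0.75,-0.97,-0.05],[0,0,-0.19]]
    - [[-0.75,-0.97,-0.05],[0,0,-0.19]]
    - [[-0.75,-0.97,-0.05],[0,0,-0.19]]
    - [[-0.75,-0.97,-0.05],[0,0,-0.19]]
    - [[-0.75,-0.97,-0.05],[0,0,-0.19]]
  jaw: 1

```text
clock: 1.02
tcp_pos: [0.3521, 0.3139, 0.269]
orientation: [-0.254, 3.131, 0.001]
contact_force: [0.6, 0.1, -0.3]
grip_width: 0.0855
gripper_force: 0.0
```

```bash
python3 -c "
from h import *
plan([.44,-.03,.27],190)"
```

```text
t 1.025 ang -170.71 tcp [0.3521 0.3139 0.269 ] shift [-0.125  -1.4144 -0.0052] turn [ 0.0003  0.0001 -0.004 ] F [ 0.6  0.1 -0.3] w 0.0855 q [-0.85  0.13 -0.02  2.01  0.    1.    0.87]
```

>>> apply_moves:
  rows:
    - [[-0.1,-0.95,0],[0,0,0]]
    - [[-0.1,-0.95,0],[0,0,0]]
    - [[-0.1,-0.95,0],[0,0,0]]
    - [[-0.1,-0.95,0],[0,0,0]]
    - [[-0.1,-0.95,0],[0,0,0]]
    - [[-0.1,-0.95,0],[0,0,0]]

```text
clock: 1.78
tcp_pos: [0.4154, 0.0847, 0.2687]
orientation: [0.258, -3.131, -0.0]
contact_force: [-0.2, 0.5, 0.2]
grip_width: 0.0856
gripper_force: 0.0
```

Run:
```python
from h import *; from bench import grab_frame
import pickle
plan([.44,-.06,.27],190)
g=grab_frame("wrist"); pickle.dump(g,open("g1.pkl","wb"))
for n,p in(("can",[.443,.05,.09]),("lid",[.424,-.147,.05])): print(n,proj(g,p))
```

```text
t 1.775 ang -170.58 tcp [0.4154 0.0847 0.2687] shift [-0.0023 -0.5873 -0.0052] turn [ 0.0001  0.     -0.0032] F [-0.2  0.5  0.2] w 0.0856 q [-0.55  0.03  0.21  2.12 -0.01  0.99  1.4 ]
can (np.float64(225.05912099478405), np.float64(192.27963790422905))
lid (np.float64(76.67324510319978), np.float64(144.26739270527275))
```

Run:
```python
from h import *;import pickle
g=pickle.load(open("g1.pkl","rb"))
cv2.imwrite("pics/w1.png",cv2.resize(g["frame"][60:300,0:320][:,:,::-1],(800,600),interpolation=2))
```

```text
(no output)
```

View pics/w1.png

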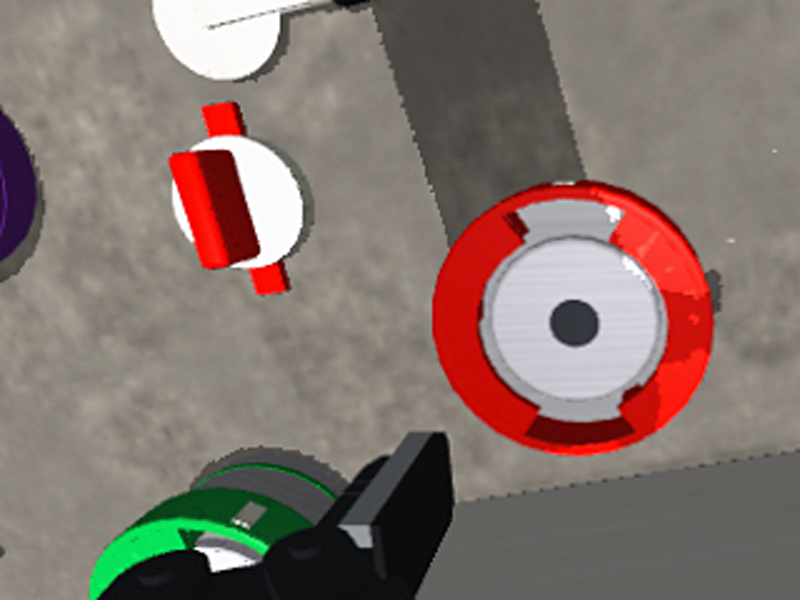

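Wrist crop (2.5×, offset (0,60)): lid lug tips at (219,103) and (274,292), handle top centre (199,210). Red canister hub at (575,323), gaps at top (570,220) and bottom (582,405), with the stripe at (565,183).

Run:
```python
from h import *;import pickle
from scipy.optimize import least_squares
g=pickle.load(open("g1.pkl","rb")); G0=pickle.load(open("g0.pkl","rb"))
k=2.5
px=lambda u,v:(u/k,v/k+60)
P=lambda u,v,z:onz(g,*px(u,v),z)[:2]
print("cam",g["origin"])
a,b=P(219.5,103.5,.008),P(274,292.5,.008); print("lug ctr",(a+b)/2,"len",np.linalg.norm(a-b),"ang",np.degrees(np.arctan2(*(b-a)[::-1])))
c=[P(u,v,.05) for u,v in((170,155),(192,151),(205,268),(228,264))]
e=(c[2]+c[3]-c[0]-c[1])/2; print("handle",np.mean(c,0),"len",np.linalg.norm(e),"ang",np.degrees(np.arctan2(e[1],e[0])))
hsv=cv2.cvtColor(g["frame"],cv2.COLOR_RGB2HSV)
red=((hsv[...,0]<8)|(hsv[...,0]>172))&(hsv[...,1]>150)&(hsv[...,2]>60)
red=red.astype(np.uint8)
n,l,st,ce=cv2.connectedComponentsWithStats(red)
i=1+np.argmax(st[1:,4]); cn=max(cv2.findContours((l==i).astype(np.uint8),0,1)[0],key=len)[:,0]
q=np.array([onz(g,u,v,.09)[:2] for u,v in cn])
m=(q[:,0]>.445); r=least_squares(lambda p:np.hypot(*(q[m]-p[:2]).T)-p[2],[.44,.05,.066],loss="soft_l1",f_scale=.001); print("collar",r.x,np.abs(r.fun).mean())
C=r.x[:2]
for rr in (.048,.052):
  s=""
  L=[]
  for t in range(0,360,2):
    u,v=proj(g,[C[0]+rr*np.cos(np.radians(t)),C[1]+rr*np.sin(np.radians(t)),.09])
    p=g["frame"][int(round(v)),int(round(u))]; L.append((t,*p))
  print(rr,[x for x in L if x[0]<44 or x[0]>320 or 140<x[0]<230])
# triangulate hub: wrist + scene + side
h=px(575,323);kk=.64
print("hub tri",tri([ray(g,*h),ray(G0["scene"],370*kk,377*kk),ray(G0["side"],461*kk,371*kk)]),onz(g,*h,.08))
print("handle tri",tri([ray(g,*px(199,210)),ray(G0["scene"],497*kk,338*kk),ray(G0["side"],478*kk,304*kk)]))
```

```text
cam [0.34377828 0.07329224 0.38652274]
lug ctr [ 0.42363606 -0.14240713] len 0.1071259128977577 ang 16.929441911887107
handle [ 0.42343376 -0.14323937] len 0.05761223727690116 ang 17.27531583780611
collar [0.44061006 0.05401821 0.0645987 ] 0.000301278903509226
0.048 [(0, np.uint8(108), np.uint8(39), np.uint8(38)), (2, np.uint8(92), np.uint8(0), np.uint8(0)), (4, np.uint8(91), np.uint8(0), np.uint8(0)), (6, np.uint8(91), np.uint8(0), np.uint8(0)), (8, np.uint8(92), np.uint8(0), np.uint8(0)), (10, np.uint8(92), np.uint8(0), np.uint8(0)), (12, np.uint8(91), np.uint8(0), np.uint8(0)), (14, np.uint8(97), np.uint8(12), np.uint8(9)), (16, np.uint8(91), np.uint8(0), np.uint8(0)), (18, np.uint8(139), np.uint8(120), np.uint8(124)), (20, np.uint8(130), np.uint8(94), np.uint8(98)), (22, np.uint8(118), np.uint8(59), np.uint8(59)), (24, np.uint8(112), np.uint8(45), np.uint8(44)), (26, np.uint8(149), np.uint8(140), np.uint8(143)), (28, np.uint8(147), np.uint8(140), np.uint8(144)), (30, np.uint8(135), np.uint8(110), np.uint8(114)), (32, np.uint8(157), np.uint8(148), np.uint8(151)), (34, np.uint8(136
[... 6991 characters left out ...]
 (336, np.uint8(198), np.uint8(10), np.uint8(3)), (338, np.uint8(198), np.uint8(11), np.uint8(4)), (340, np.uint8(198), np.uint8(12), np.uint8(2)), (342, np.uint8(199), np.uint8(12), np.uint8(3)), (344, np.uint8(188), np.uint8(9), np.uint8(4)), (346, np.uint8(98), np.uint8(5), np.uint8(6)), (348, np.uint8(90), np.uint8(6), np.uint8(5)), (350, np.uint8(92), np.uint8(6), np.uint8(5)), (352, np.uint8(93), np.uint8(6), np.uint8(4)), (354, np.uint8(95), np.uint8(8), np.uint8(6)), (356, np.uint8(94), np.uint8(7), np.uint8(5)), (358, np.uint8(94), np.uint8(5), np.uint8(3))]
hub tri [0.44168885 0.05342704 0.08021837] [0.44156333 0.05453676 0.08      ]
handle tri [ 0.42424714 -0.14901164  0.0454819 ]
```

```bash
python3 -c "
from h import *
plan([.4235,-.143,.16],197)"
```

```text
t 1.825 ang -170.52 tcp [0.4152 0.085  0.2687] shift [ 0.1176 -0.9052  0.4347] turn [ 0.0001 -0.     -0.0418] F [-0.3  0.3  0.7] w 0.0853 q [-0.55  0.03  0.2   2.12 -0.01  0.99  1.4 ]
```

>>> apply_moves:
  rows:
    - [[0.12,-0.9,0.2],[0,0,-0.042]]
    - [[0.12,-0.9,0.2],[0,0,-0.042]]
    - [[0.12,-0.9,0.2],[0,0,-0.042]]
    - [[0.12,-0.9,0.43],[0,0,-0.042]]
    - [[0.12,-0.9,0.43],[0,0,-0.042]]
    - [[0.12,-0.9,0.43],[0,0,-0.042]]
    - [[0.12,-0.9,0.43],[0,0,-0.042]]
    - [[0.12,-0.9,0.43],[0,0,-0.042]]
  jaw: 0.4

```text
clock: 2.82
tcp_pos: [0.423, -0.1428, 0.1622]
orientation: [-0.464, 3.105, 0.0]
contact_force: [-1.4, -0.3, 0.5]
grip_width: 0.0597
gripper_force: 0.0
```

Run:
```python
from h import *; from bench import grab_frame
import pickle
g=grab_frame("wrist"); pickle.dump(g,open("g2.pkl","wb"))
plan([.4235,-.143,.044],197)
u=np.array([np.cos(np.radians(17)),np.sin(np.radians(17))]); n=np.array([-u[1],u[0]]); C=np.array([.4235,-.143])
im=cv2.resize(g["frame"][:,:,::-1],None,fx=1.5,fy=1.5)
for pts in ([*[(C+a*u+b*n,.05) for a,b in((-.03,-.008),(.03,-.008),(.03,.008),(-.03,.008))]],[(C+a*u+b*n,.008) for a,b in((-.054,-.009),(.054,-.009),(.054,.009),(-.054,.009))]):
    q=np.array([proj(g,[*p,z]) for p,z in pts]); print(q.round(0).tolist()); cv2.polylines(im,[np.int32(q*1.5)],True,(0,255,0),1)
cv2.imwrite("pics/w2.png",im)
```

```text
t 2.875 ang -163.04 tcp [ 0.4228 -0.143   0.1621] shift [-0.0018 -0.0006  0.4726] turn [-0.0001  0.0006 -0.0002] F [-1.2 -0.2 -0.6] w 0.0597 q [-0.19  0.24  0.43  2.2  -0.15  0.73  2.21]
[[249.0, 159.0], [250.0, 223.0], [267.0, 223.0], [267.0, 159.0]]
[[249.0, 127.0], [250.0, 227.0], [266.0, 227.0], [267.0, 127.0]]
```

View pics/w2.png

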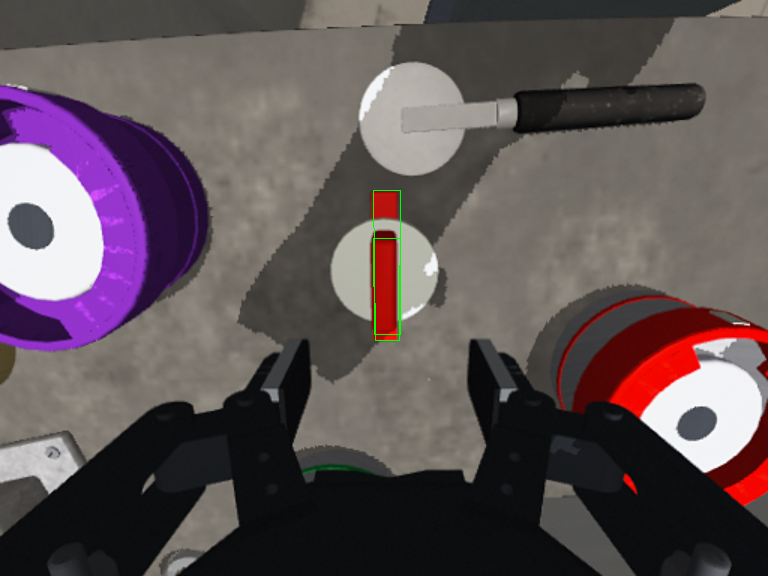

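The lid model (17°, centre (0.4235,-0.143)) overlays the lid at (385,270) within about 1 mm, so the jaws are aligned and I can descend and grip.

>>> apply_moves:
  rows:
    - [[-0.002,-0.003,0.24],[0,0,0]]
    - [[-0.002,-0.003,0.4],[0,0,0]]
    - [[-0.002,-0.003,0.473],[0,0,0]]
    - [[-0.002,-0.003,0.473],[0,0,0]]
    - [[-0.002,-0.003,0.473],[0,0,0]]

```text
clock: 3.5
tcp_pos: [0.4235, -0.1445, 0.044]
orientation: [-0.46, 3.106, -0.001]
contact_force: [-1.6, 0.4, 0.5]
grip_width: 0.0598
gripper_force: 0.0
```

>>> apply_moves:
  rows:
    - [[0,0,0],[0,0,0]]
    - [[0,0,0],[0,0,0]]
    - [[0,0,0],[0,0,0]]
    - [[0,0,0],[0,0,0]]
    - [[0,0,0],[0,0,0]]
    - [[0,0,0],[0,0,0]]
  jaw: -1
  newtons: 80

```text
clock: 4.25
tcp_pos: [0.4232, -0.1447, 0.0439]
orientation: [-0.46, 3.106, -0.0]
contact_force: [-1.3, 1.3, 8.3]
grip_width: 0.0149
gripper_force: 78.3
```

```bash
python3 -c "
from h import *
plan([.423,-.143,.19],197)"
```

```text
t 4.25 ang -163.17 tcp [ 0.4232 -0.1447  0.0439] shift [-0.0019  0.0064 -0.5846] turn [-0.0001  0.0005 -0.0009] F [-1.3  1.3  8.3] w 0.0149 q [-0.07  0.48  0.31  2.26 -0.34  0.45  2.38]
```

>>> apply_moves:
  rows:
    - [[0,0,-0.2],[0,0,0]]
    - [[0,0,-0.4],[0,0,0]]
    - [[0,0,-0.58],[0,0,0]]
    - [[0,0,-0.58],[0,0,0]]
    - [[0,0,-0.58],[0,0,0]]

```text
clock: 4.88
tcp_pos: [0.4219, -0.1441, 0.1875]
orientation: [0.461, -3.107, -0.001]
contact_force: [-0.3, -0.2, -1.6]
grip_width: 0.0147
gripper_force: 78.7
```

```bash
python3 -c "
from h import *
plan([.441,.054,.19],191.5)"
```

```text
t 4.875 ang -163.13 tcp [ 0.4219 -0.1441  0.1875] shift [-0.3029  0.7363 -0.0098] turn [ 0.0002 -0.0002  0.0298] F [-0.3 -0.2 -1.6] w 0.0147 q [-0.24  0.2   0.49  2.18 -0.13  0.79  2.2 ]
```

>>> apply_moves:
  rows:
    - [[-0.303,0.736,0],[0,0,0.03]]
    - [[-0.303,0.736,0],[0,0,0.03]]
    - [[-0.303,0.736,0],[0,0,0.03]]
    - [[-0.303,0.736,0],[0,0,0.03]]
    - [[-0.303,0.736,0],[0,0,0.03]]
    - [[-0.303,0.736,0],[0,0,0.03]]

```text
clock: 5.62
tcp_pos: [0.4411, 0.0516, 0.1873]
orientation: [0.309, -3.124, 0.002]
contact_force: [0.1, -0.1, -1.5]
grip_width: 0.015
gripper_force: 78.7
```

Run:
```python
from h import *; from bench import grab_frame
import pickle
G={n:grab_frame(n) for n in("wrist","scene")}; pickle.dump(G,open("g3.pkl","wb"))
plan([.441,.054,.19],191.5)
w=cv2.resize(G["wrist"]["frame"][90:330,130:400],(540,480)); s=cv2.resize(G["scene"]["frame"][130:310,180:300],(260,390))
im=np.zeros((480,800,3),np.uint8); im[:,:540]=w; im[:390,540:]=s
cv2.imwrite("pics/w3.png",im[:,:,::-1])
```

```text
t 5.725 ang -168.73 tcp [0.4415 0.0518 0.1877] shift [ 0.0001  0.0091 -0.0093] turn [-0.0001 -0.0003 -0.0013] F [ 0.1 -0.6 -2.1] w 0.0148 q [-0.59  0.19  0.38  2.17 -0.1   0.79  1.62]
```

View pics/w3.png

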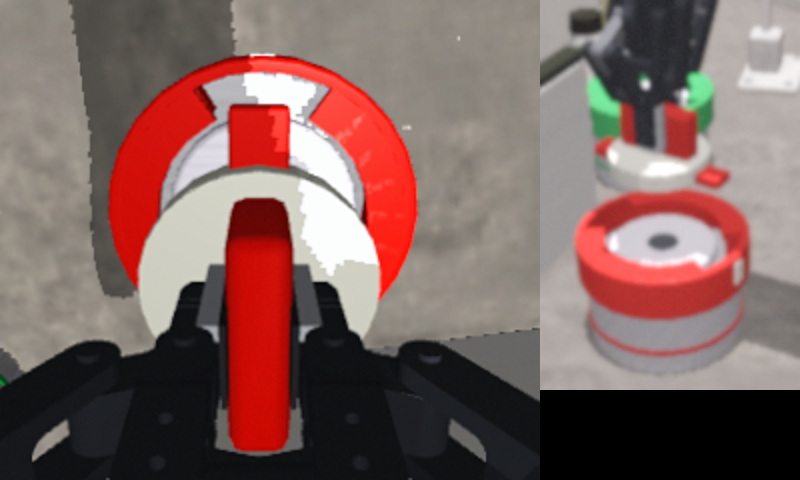

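Run:
```python
from h import *;import pickle
g=pickle.load(open("g3.pkl","rb"))["wrist"]
p=lambda u,v,z:onz(g,u/2+130,v/2+90,z)[:2]
c,s=np.cos(np.radians(191.3)),np.sin(np.radians(191.3)); X=np.array([c,s]);Y=np.array([s,-c])
T=np.array([.4415,.0518])
for n,q in(("tip",p(259,106,.1517)),("tipbase",p(259,106,.1437)),("disc L",p(139,275,.1577)),("disc R",p(380,275,.1577)),("disc top",p(259,168,.1577)),("can L",p(109,200,.09)),("can R",p(416,200,.09)),("gapL",p(203,87,.09)),("gapR",p(328,88,.09)),("stripe",p(262,56,.088))):
    d=q-T; print(n,q.round(4),"tool xy",(d@X).round(4),(d@Y).round(4))
A=np.array([.441,.054]); 
for q in(p(203,87,.09),p(328,88,.09)): print(np.degrees(np.arctan2(*(q-A)[::-1]))%360, np.linalg.norm(q-A))
```

```text
tip [0.3888 0.0419] tool xy 0.0536 0.0006
tipbase [0.3897 0.0421] tool xy 0.0526 0.0007
disc L [0.4444 0.0164] tool xy 0.0041 -0.0353
disc R [0.4303 0.0872] tool xy 0.004 0.0369
disc top [0.4051 0.0452] tool xy 0.037 0.0006
can L [ 0.447  -0.0105] tool xy 0.0069 -0.0622
can R [0.4218 0.1157] tool xy 0.0068 0.0666
gapL [0.3933 0.0204] tool xy 0.0535 -0.0214
gapR [0.384  0.0688] tool xy 0.0531 0.028
stripe [0.3771 0.0409] tool xy 0.0653 0.0019
215.16719166523313 0.058403029417865314
165.4403594981466 0.05891258037049334
```

Lid sits centred in the grip (within 0.6 mm); the canister is about 2 mm further along tool +y, with its gaps at about 190.5°. Lowering now.

>>> apply_moves:
  rows:
    - [[0.001,0.008,0.1],[0,0,0]]
    - [[0.001,0.008,0.18],[0,0,0]]
    - [[0.001,0.008,0.23],[0,0,0]]
    - [[0.001,0.008,0.25],[0,0,0]]
    - [[0.001,0.008,0.265],[0,0,0]]
    - [[0.001,0.008,0.28],[0,0,0]]
    - [[0.001,0.008,0.287],[0,0,0]]
    - [[0.001,0.008,0.287],[0,0,0]]
  newtons: 100

```text
clock: 6.72
tcp_pos: [0.4413, 0.055, 0.117]
orientation: [-0.312, 3.126, 0.0]
contact_force: [-3.1, -0.9, 7.8]
grip_width: 0.0147
gripper_force: 101.7
```

```bash
python3 -c "
from h import *
plan([.441,.0535,.116],191)"
```

```text
t 6.725 ang -168.59 tcp [0.4413 0.055  0.117 ] shift [ 0.0022 -0.0057  0.0041] turn [0.0001 0.0001 0.0023] F [-3.1 -0.9  7.8] w 0.0147 q [-0.55  0.32  0.34  2.23 -0.18  0.62  1.69]
```

>>> apply_moves:
  rows:
    - [[0.002,-0.004,0.012],[0,0,0]]
    - [[0.002,-0.004,0.012],[0,0,0.02]]
    - [[0.002,-0.004,0.012],[0,0,0.06]]
    - [[0.002,-0.004,0.012],[0,0,0.1]]
    - [[0.002,-0.004,0.012],[0,0,0.14]]
    - [[0.002,-0.004,0.012],[0,0,0.14]]

```text
clock: 7.48
tcp_pos: [0.4433, 0.0547, 0.1149]
orientation: [0.378, 3.114, 0.003]
contact_force: [0.5, -1.5, 9.6]
grip_width: 0.0145
gripper_force: 101.9
```

```bash
python3 -c "
from h import *
from bench import telemetry
plan([.441,.0535,.114],115);print(telemetry.get_obs()['moment'])"
```

```text
t 7.475 ang 166.15 tcp [0.4433 0.0547 0.1149] shift [ 0.0077 -0.0067  0.0037] turn [0.0013 0.001  0.2842] F [ 0.5 -1.5  9.6] w 0.0145 q [-0.64  0.34  0.45  2.23 -0.25  0.61  1.32]
[-0.35681304  0.06219269 -0.05783945]
```

>>> apply_moves:
  rows:
    - [[0.005,-0.004,0.003],[0,0,0.04]]
    - [[0.005,-0.004,0.003],[0,0,0.08]]
    - [[0.005,-0.004,0.003],[0,0,0.12]]
    - [[0.005,-0.004,0.003],[0,0,0.16]]
    - [[0.005,-0.004,0.003],[0,0,0.2]]
    - [[0.005,-0.004,0.003],[0,0,0.24]]
    - [[0.005,-0.004,0.003],[0,0,0.28]]
    - [[0.005,-0.004,0.003],[0,0,0.28]]

```text
clock: 8.48
tcp_pos: [0.442, 0.0536, 0.1141]
orientation: [1.669, 2.657, 0.005]
contact_force: [0.9, -2.4, 10.3]
grip_width: 0.0143
gripper_force: 101.9
```

```bash
python3 -c "
from h import *
from bench import telemetry
plan([.441,.0535,.114],110);print(telemetry.get_obs()['moment'])"
```

```text
t 8.475 ang 115.75 tcp [0.442  0.0536 0.1141] shift [ 0.0011 -0.0037  0.0003] turn [0.0015 0.0004 0.032 ] F [ 0.9 -2.4 10.3] w 0.0143 q [-0.82  0.38  0.68  2.25 -0.41  0.63  0.61]
[-0.53584091  0.1172891  -0.05053399]
```

>>> apply_moves:
  rows:
    - [[0,0,0],[0,0,0.022]]
    - [[0,0,0],[0,0,0.022]]
    - [[0,0,-0.01],[0,0,0.022]]
    - [[0,0,-0.02],[0,0,0.022]]
    - [[0,0,-0.02],[0,0,0.022]]

```text
clock: 9.1
tcp_pos: [0.4415, 0.0536, 0.119]
orientation: [1.757, 2.601, 0.005]
contact_force: [0.1, -2.3, 9.5]
grip_width: 0.0142
gripper_force: 101.6
```

```bash
python3 -c "
from h import *
from bench import telemetry
plan([.441,.0535,.12],110);print(telemetry.get_obs()['moment'])"
```

```text
t 9.1 ang 111.91 tcp [0.4415 0.0536 0.119 ] shift [ 0.0005 -0.0021 -0.0041] turn [0.0014 0.0002 0.0106] F [ 0.1 -2.3  9.5] w 0.0142 q [-0.85  0.38  0.71  2.25 -0.41  0.64  0.54]
[-0.56205573  0.11147791  0.19945236]
```

>>> apply_moves:
  rows:
    - [[0,0,-0.002],[0,0,0.022]]
    - [[0,0,-0.002],[0,0,0.022]]
    - [[0,0,-0.002],[0,0,0.022]]
    - [[0,0,-0.002],[0,0,0.022]]
    - [[0,0,-0.1],[0,0,0.022]]
    - [[0,0,-0.3],[0,0,0.022]]
    - [[0,0,-0.4],[0,0,0.022]]
    - [[0,0,-0.4],[0,0,0.022]]
    - [[0,0,-0.4],[0,0,0.022]]
  jaw: 0.2

```text
clock: 10.22
tcp_pos: [0.4388, 0.0538, 0.2169]
orientation: [-1.847, -2.54, 0.001]
contact_force: [-0.1, -0.1, -0.4]
grip_width: 0.0511
gripper_force: 0.0
```

Run:
```python
from h import *; from bench import grab_frame
import pickle
G={n:grab_frame(n) for n in("wrist","side")}; pickle.dump(G,open("g4.pkl","wb"))
plan([.441,.054,.22],110)
print(proj(G["wrist"],[.441,.054,.09]))
w=cv2.resize(G["wrist"]["frame"],(512,384)); s=cv2.resize(G["side"]["frame"][190:300,240:350],(288,288),interpolation=2)
im=np.zeros((384,800,3),np.uint8); im[:,:512]=w; im[:288,512:]=s
cv2.imwrite("pics/w4.png",im[:,:,::-1])
```

```text
t 10.325 ang 107.93 tcp [0.4386 0.0535 0.2166] shift [-0.0011  0.0095 -0.0137] turn [-0.0006  0.0001 -0.0115] F [-0.3  1.1 -1.2] w 0.0509 q [-1.06  0.18  0.9   2.17 -0.18  0.87  0.27]
(np.float64(261.51633908476714), np.float64(188.05639240502333))
```

View pics/w4.png

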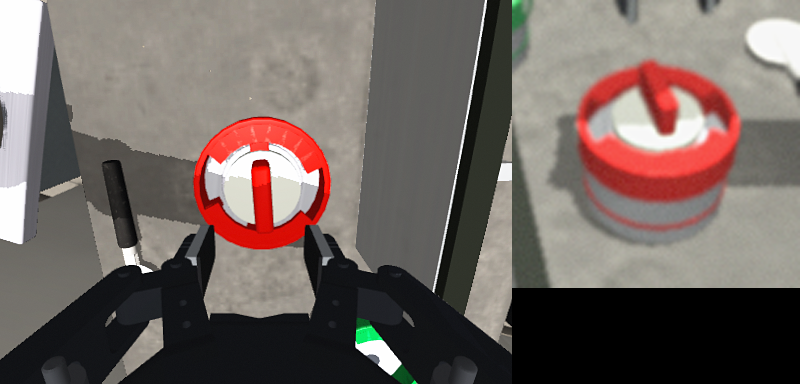

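The lid sits in the red canister: handle at (262,196) in the wrist view, across the empty gaps at left and right, with the lugs hidden under the rim. Quick numeric check before handing in.

Run:
```python
from h import *;import pickle
G=pickle.load(open("g4.pkl","rb")); g,d=G["wrist"],G["side"]
a,b=onz(g,260.5,161,.126),onz(g,263.5,231.5,.126); e=b-a
print("mid",(a+b)/2,"len",np.linalg.norm(e),"ang",np.degrees(np.arctan2(e[1],e[0]))%180)
# disc centre
p,q=onz(g,222,187,.09),onz(g,305,187,.09); print("disc",p,q,(p+q)/2)
# handle far/near end tops: wrist + side
s=lambda u,v:ray(d,240+(u-512)*110/288,190+v*110/288)
print(tri([ray(g,262,161),s(668,101)]),tri([ray(g,263,231),s(650,66)]))
```

```text
mid [0.44035722 0.05652403 0.126     ] len 0.06090347269900827 ang 110.43841450973626
disc [0.40499011 0.04342299 0.09      ] [0.47994272 0.06772809 0.09      ] [0.44246641 0.05557554 0.09      ]
[0.43204181 0.0870295  0.1356296 ] [0.45151868 0.02431255 0.11701172]
```

Run:
```python
from h import *;import pickle
G=pickle.load(open("g4.pkl","rb")); d=G["side"]
C=np.array([.441,.0555]); t=np.radians(110.4); u=np.array([np.cos(t),np.sin(t)]); n=np.array([-u[1],u[0]])
k=6; x0,y0=270,205
im=cv2.resize(d["frame"][y0:y0+85,x0:x0+75],None,fx=k,fy=k,interpolation=2)[:,:,::-1].copy(); im=np.hstack([im,im]); w=75*k
def pl(P,c): cv2.polylines(im,[np.int32([((proj(d,p)[0]-x0+.5)*k+w,(proj(d,p)[1]-y0+.5)*k) for p in P])],True,c,1)
pl([[*(C+a*.03*u+b*.008*n),.126] for a,b in((1,1),(1,-1),(-1,-1),(-1,1))],(0,255,0))
A=np.linspace(0,6.28,60)
pl([[C[0]+.037*np.cos(a),C[1]+.037*np.sin(a),.09] for a in A],(255,0,0))
pl([[.441+.066*np.cos(a),.0545+.066*np.sin(a),.09] for a in A],(255,255,0))
im=cv2.resize(im,(800,int(im.shape[0]*800/im.shape[1])))
cv2.imwrite("pics/w5.png",im)
```

```text
(no output)
```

View pics/w5.png

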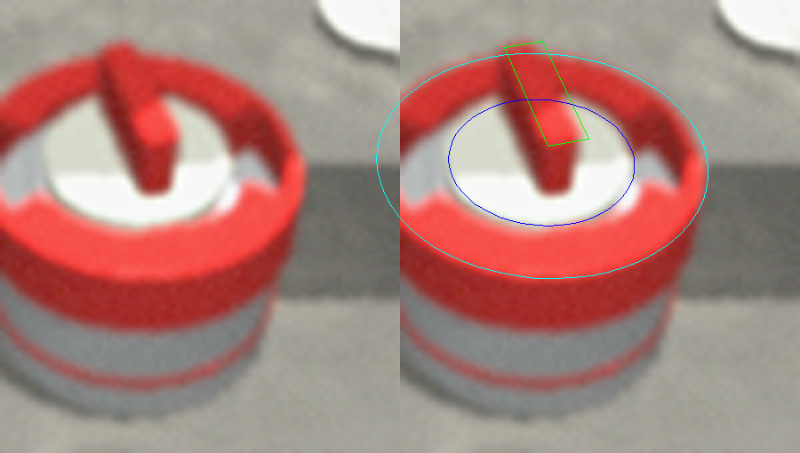

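The overlay of a flat, level lid (disc ellipse centred at (541,162), handle box around (545,95)) matches the image, apart from the same small ~1 px shift as the collar. The lid is flat, flush and turned 80°. Handing in.

```bash
python3 -c "
from bench import job
print(job.hand_in())"
```

```text
the job is handed in; nothing more can be done
None
```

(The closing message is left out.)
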